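Start a filter cap on its thread without crossing it

TASK

Two oil filter pots stand on the bench; the orange cap only rests on top of its thread. Turn the orange cap backward (anticlockwise from above) until it can drop a step into the start of the thread, let it down or push it down, then turn it forward (clockwise) fully home to its stop and let go. Leave the blue cap, which is already home, as it is.

Things in the scene. Friction and masses are not known exactly. Their poses are not given: they have to be found in the camera images.
- orange_bar (a point): Centre of the upright grip bar (56 long, 14 wide, 30 mm high) on the orange cap, on its turning axis: 14 mm below the bar's top, 15 mm above the flat top of the round cap (62 mm across, 22 high); 104 mm above the bench before the drop, 96 after. x runs along the bar to its white-striped end, z up. The aluminium pot below, 84 mm across with a 96 mm foot, is fixed to the bench
- orange_cap (a joint): turn of the orange cap, rad, growing clockwise from above (forward): 0 with the striped bar end at the black mark on the pot's shoulder (thread start), 1.15 at the red mark (home stop), -0.3 at the back stop. Begins at 0.5 to 0.95. The cap can go down only between -0.3 and 0.15, and comes home only if fully down first. Turns easily (0.04 N m) and stays where left
- orange_drop (a joint): how far the orange cap has gone down, m: 0 resting on top of the thread, 0.008 fully dropped (end of travel; it stays so while turned home). Let go over the thread start it falls by its own weight (250 g); held in a firm grip it must be moved down by the hand. It cannot be lifted off (2 mm of play upward)
- blue_cap (a joint): turn of the equal blue cap on the second, equal pot, rad: 0 is home (as it begins), negative when loosened. To be left alone. Its bar top is 110 mm above the bench
Things that resemble listed ones, but are neither listed nor needed, are in the scene too. What is shaped like the part that bears orange_bar but brown is not meant.

How it is judged:
On the way:
1. the orange cap, turned back, has dropped a step at the start of the thread (value of joint orange_drop above 0.006 m and value of joint orange_cap below 0.3 rad), for 0.1 s.
At the end, for the whole second after the job is handed in: the orange cap is down (more than 6 mm below where it rested) and turned home, within 0.18 rad (10 degrees) of its stop; the blue cap is within 10 degrees of home (value of joint orange_cap above 0.97 rad and value of joint orange_drop above 0.006 m and value of joint blue_cap above -0.17 rad); the robot touches nothing.
It fails at once if the blue cap is loosened by more than 10 degrees (value of joint blue_cap below -0.17 rad).
It also fails if it takes over 32 s, if anything falls off the work surface, if the arm or the gripper's body presses on something with over 40 N, if the wrist force passes 120 N, or if a joint passes its speed limit or range.

ROBOT

A 6-joint arm with a two-finger parallel gripper is mounted at the origin on a cart in front of the work surface, level with it; the furniture and walls round the work are solid. World frame = base frame: x ahead of the robot, y to its left, z up, the work surface at z = 0. Lengths are in m, angles in rad, forces in N, time in s.
With the tool pointing down it reaches from about 0.25 to 0.725 m from the base axis. Payload 4 kg.
Tool frame: the origin (TCP) lies at the very end of the fingers, on their centre line; the grasp point (between the pads) lies 19 mm behind it; x points along the fingers, y is the direction in which the jaws open and shut, and the axes are right-handed (so a half turn about x gives the same grasp; the last joint's range is limited). The gripper opens to 85 mm and grips with 20 to 120 N. Pads are 22 mm wide; open, the fingers measure 114 mm over their backs; the gripper's body (76 mm by 85 mm) begins 54 mm behind the grasp point. The pads swing forward as they close: fully open they stand 13 mm farther back than shut.
Start: joints at [1.147, 0.241, 0.005, 1.335, 0, 1.571], TCP at [0.206, 0.456, 0.231] pointing down, gripper open.
Joint ranges: [-2.72, 2.72], [-1.05, 1.87], [-1.09, 1.28], [-1.99, 2.15], [-1.42, 1.44], [-3.14, 3.14]. Speed limits (rad/s): [2.79, 2.79, 3.14, 3.14, 3.14, 3.14].

INTERFACE

Orientations are given as a unit quaternion [x, y, z, w].
In Python, from workcell import get_obs, camera, job_done gives the robot as it stands. The module is installed in compiled form; this text tells all that it offers.
- The arm moves only by the tool arm_command, never from a script. Its argument "motion" is a list of rows, each an object of numbers: "x", "y", "z": the shift along the tool's x, y, z in m; "roll": the turn about the tool's x in rad; "fingers": the opening, from 0 (shut) to 1 (fully open). A call has 1 to 20 rows; each row shifts and turns the pose as measured when the row begins, along the tool's axes as they then stand; what a row does not reach is not made up. A row lasts 1/12 s, in which the tool goes at most 41.7 mm and 7.16 degrees, less where a joint would pass 70% of its speed; a pose out of reach is approached as far as the arm can. A call is refused whole if a number of a shift passes 0.0417 or a number of a turn 0.125, either way. A call with a gripper value outside its range is refused whole. The fingers move at their own pace and stop on an object; the grip force is fixed at half the most. Time passes only in rows, so rows that do not move let the fingers close. It gives the time, the measured TCP pose, the force and the opening at its end, in the units of the state.
- get_obs(): the state, without advancing time (a new reading comes with each control period).
- camera(name): name is "scene" or "top" or "wrist"; returns a dict with "frame" (384x512x3 uint8, red, green, blue), "intrinsics" (3x3 intrinsics, pixels), "k1" (the pictures are not rectified: a ray, as slopes to the right and down, at radius r is drawn at 1 + k1 r^2 times it, then the intrinsics apply), "rvec" (rotation vector, rad) and "tvec" (3), from world to camera coordinates, as OpenCV has them. Camera axes: x right, y down, z forward; pixel columns grow to the right and rows downward; lengths in m; the calibration is good to about 2 mm. A picture is of the moment at which its call begins. There is no depth.
- job_done(): hands the job in, once; it reports no verdict.
The state is a dict: "clock": time; "joint_pos": joint angles; "joint_vel": joint speeds; "tau": joint torques, N m; "eef_pos": TCP position; "tool_rot": TCP orientation; "ft_force": force on the tool from outside, world axes, zero at the start; "ft_torque": the same for the moment, N m; "grip_width": finger opening in m.
Only numpy, scipy, OpenCV 4.12 (cv2) and the standard library are available. Lean on these libraries where they do the work, as an engineer would, in place of code of your own. Each camera call takes 0.05 s, during which the arm holds its last target.

## Working session

There is one attempt and no reset: what is moved stays moved. The work goes in short steps, Python scripts to look and compute and a tool call to move; the robot and the scene stay as the last step left them, time stands still between calls to the robot, and variables do not carry over. Pictures are saved under pics/ and viewed, and the job is handed in when it is done.

Besides the shell and the picture viewer there is one more tool, called after ">>>" by a JSON object that holds its "op" and its "data". arm_command: Moves the arm, as the interface text tells. Its arguments: {"type":"object","properties":{"motion":{"type":"array","items":{"type":"object","properties":{"x":{"type":"number"},"y":{"type":"number"},"z":{"type":"number"},"roll":{"type":"number"},"fingers":{"type":"number"}}}}},"required":["motion"]}

```bash
mkdir -p pics; cat > h.py <<'E'
import numpy as np, cv2
from workcell import get_obs, camera
def snap(n,f):
    c=camera(n); cv2.imwrite('pics/'+f+'.png',c['frame'][:,:,::-1]); np.savez('pics/'+f+'.npz',**{k:np.array(c[k]) for k in c}); return c
def load(f): return dict(np.load('pics/'+f+'.npz'))
def ray(c,u,v):
    K=np.array(c['intrinsics']);xd=(u-K[0,2])/K[0,0];yd=(v-K[1,2])/K[1,1];k=float(c['k1'])
    x,y=xd,yd
    for _ in range(30):
        s=1+k*(x*x+y*y); x,y=xd/s,yd/s
    R,_=cv2.Rodrigues(np.array(c['rvec'],float)); t=np.array(c['tvec'],float).ravel()
    d=R.T@np.array([x,y,1]); return -R.T@t,d/np.linalg.norm(d)
def onz(c,u,v,z):
    o,d=ray(c,u,v); return o+d*(z-o[2])/d[2]
def proj(c,P):
    R,_=cv2.Rodrigues(np.array(c['rvec'],float)); p=R@np.array(P)+np.array(c['tvec'],float).ravel()
    x,y=p[:2]/p[2]; s=1+float(c['k1'])*(x*x+y*y);K=np.array(c['intrinsics'])
    return K[0,0]*x*s+K[0,2],K[1,1]*y*s+K[1,2]
def tri(rs):
    A=np.zeros((3,3));b=np.zeros(3)
    for o,d in rs:
        M=np.eye(3)-np.outer(d,d);A+=M;b+=M@o
    return np.linalg.solve(A,b)
E
python3 - <<'E'
from h import *
for n in ['scene','top','wrist']:
    c=snap(n,n+'0'); print(n,ray(c,256,192))
o=get_obs(); print(o)
E
```

```text
scene (array([-0.00848818,  0.40807822,  0.53316335]), array([ 0.58419391, -0.61370548, -0.53111492]))
top (array([ 0.36498763, -0.10946007,  0.92753732]), array([ 0.14672254, -0.02461877, -0.98887128]))
wrist (array([0.14295009, 0.48409397, 0.37248199]), array([ 0.25698818, -0.12584241, -0.95818618]))
{'clock': 0.15, 'joint_pos': array([1.14697594e+00, 2.41259333e-01, 4.01684700e-03, 1.33520685e+00,
       2.34930538e-05, 1.57077032e+00]), 'joint_vel': array([ 0.00101413,  0.00057054,  0.00562602, -0.00027957,  0.00081899,
       -0.00069916]), 'tau': array([-3.08145745e-04, -3.72635829e+01,  2.52638215e+01,  1.23629265e-02,
       -3.60117525e-06,  1.00837627e-05]), 'eef_pos': array([0.20541471, 0.45531811, 0.23060135]), 'tool_rot': array([ 0.14814554,  0.69142221, -0.14928475,  0.69116011]), 'ft_force': array([-0.28591299, -0.5175362 ,  0.75626962]), 'ft_torque': array([-0.02429899,  0.02052197,  0.01791938]), 'grip_width': 0.08522298150345306}
```

View pics/scene0.png

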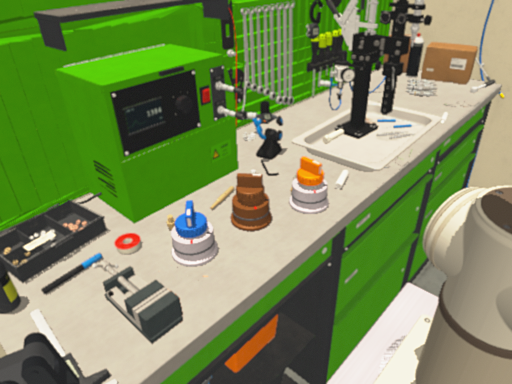

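View pics/top0.png

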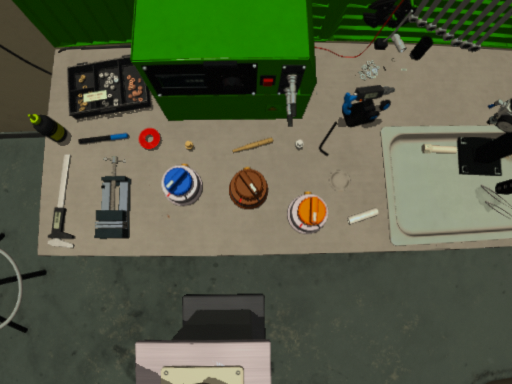

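View pics/wrist0.png

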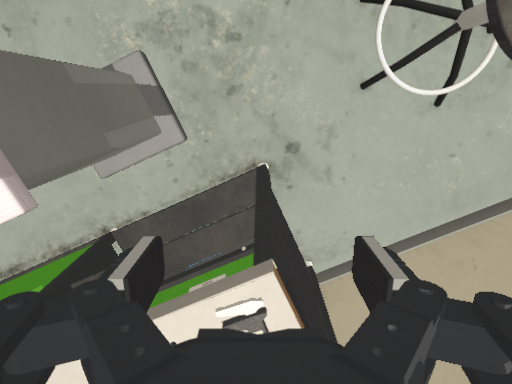

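The orange cap is at about (312,210) in the top view and (311,172) in the scene view. The blue cap is at (180,182) in the top view, with the brown decoy between them. Next I'll zoom in and measure.

```bash
python3 - <<'E'
from h import *
t=load('top0'); s=load('scene0')
a=cv2.resize(t['frame'][180:244,275:345],None,fx=8,fy=8,interpolation=cv2.INTER_CUBIC)
b=cv2.resize(s['frame'][150:217,282:337],None,fx=8,fy=8,interpolation=cv2.INTER_CUBIC)
cv2.imwrite('pics/ta.png',a[:,:,::-1]);cv2.imwrite('pics/sb.png',b[:,:,::-1])
r=[]
for c,n in((t,'t'),(s,'s')):
    h=cv2.cvtColor(c['frame'],cv2.COLOR_RGB2HSV); m=cv2.inRange(h,(5,150,120),(20,255,255))
    k,l,st,ce=cv2.connectedComponentsWithStats(m)
    for i in range(1,k):
        if st[i,4]>60: print(n,st[i],ce[i])
print(onz(t,312,211,.1),onz(t,180,181,.1), onz(t,248,188,.1))
E
```

```text
t [231 173  10  27  80] [234.0375 188.3875]
t [248 172  13  16  87] [254.68965517 179.11494253]
t [237 178  14  18 124] [242.16935484 187.67741935]
t [298 197  28  28 570] [311.54210526 210.1       ]
s [430  43  46   8 155] [454.56129032  46.52258065]
s [297 157  27  29 531] [309.16949153 172.47645951]
s [237 186  26  12 176] [248.63068182 190.51136364]
s [233 195  35  16 172] [246.54651163 204.90697674]
s [232 214  35  16 130] [246.43846154 225.06153846]
s [225 315  53  58 971] [252.12049434 346.41091658]
[ 0.44431359 -0.2508616   0.1       ] [0.51443316 0.03581897 0.1       ] [ 0.49682826 -0.11279297  0.1       ]
```

View pics/ta.png

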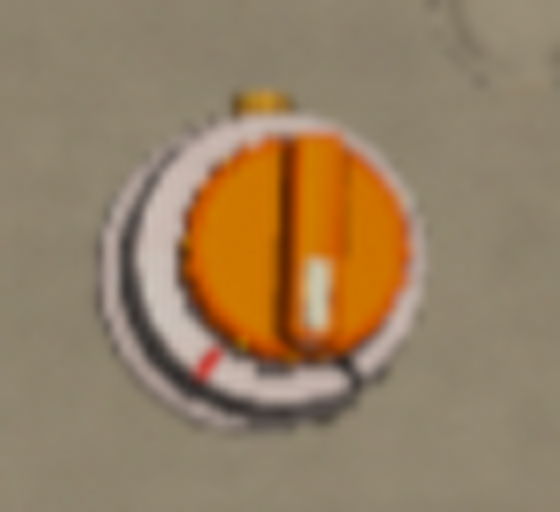

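View pics/sb.png

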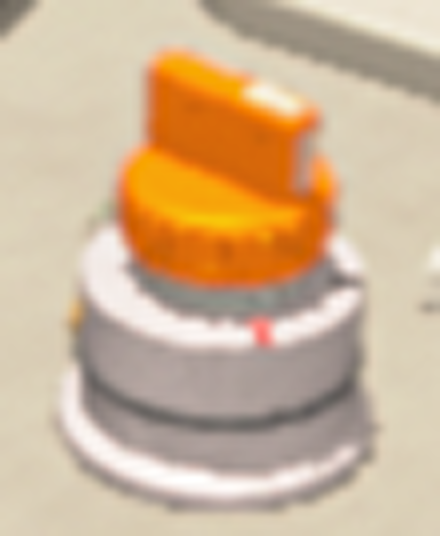

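```bash
python3 - <<'E'
from h import *
from scipy.spatial.transform import Rotation as Ro
t=load('top0'); s=load('scene0')
f=lambda a,b,u0,v0:((a+.5)/8-.5+u0,(b+.5)/8-.5+v0)
T=lambda a,b:f(a,b,275,180); S=lambda a,b:f(a,b,282,150)
# stripe on the bar top: near end centre in both views, and stripe inner edge
print('stripe ctr',tri([ray(t,*T(317,295)),ray(s,*S(275,95))]))
print('red',tri([ray(t,*T(208,365)),ray(s,*S(263,330))]), 'black',tri([ray(t,*T(352,378)),ray(s,*S(348,280))]))
a=onz(t,*T(322,137),.118);b=onz(t,*T(318,332),.118);print(a,b,(a+b)/2,np.linalg.norm(a-b))
r=onz(t,*T(208,365),.058);k=onz(t,*T(352,378),.058)
print(r,k)
o=get_obs();print(Ro.from_quat(o['tool_rot']).as_matrix().round(3))
E
```

```text
stripe ctr [ 0.43047608 -0.25182332  0.12021022]
red [ 0.41609613 -0.23106252  0.05775358] black [ 0.41272778 -0.27140943  0.05715988]
[ 0.47313672 -0.25506225  0.118     ] [ 0.42114048 -0.25189449  0.118     ] [ 0.4471386  -0.25347837  0.118     ] 0.05209264040011167
[ 0.41654917 -0.230702    0.058     ] [ 0.41206534 -0.27167648  0.058     ]
[[-0.001  0.411  0.912]
 [-0.001  0.912 -0.411]
 [-1.    -0.002 -0.   ]]
```

Measured so far: axis at about (0.447, −0.253), bar top at about 0.119, cap angle about 0.55 rad, with the stripe end pointing to −x. I'll move over it now.

>>> {"op": "arm_command", "data": {"motion": [{"y": -0.0273, "z": 0.0256}, {"y": -0.0273, "z": 0.0256}, {"y": -0.0273, "z": 0.0256}, {"y": -0.0273, "z": 0.0256}, {"y": -0.0273, "z": 0.0256}, {"y": -0.0273, "z": 0.0256}, {"y": -0.0273, "z": 0.0256}, {"y": -0.0273, "z": 0.0256}, {"y": -0.0273, "z": 0.0256}, {"y": -0.0273, "z": 0.0256}, {"y": -0.0273, "z": 0.0256}, {"y": -0.0273, "z": 0.0256}, {"y": -0.0273, "z": 0.0256}, {"y": -0.0273, "z": 0.0256}, {"y": -0.0273, "z": 0.0256}, {"y": -0.0273, "z": 0.0256}, {"y": -0.0273, "z": 0.0256}, {"y": -0.0273, "z": 0.0256}, {"y": -0.0273, "z": 0.0256}, {"y": -0.0273, "z": 0.0256}]}}

```text
schema error: expected keys x, y, z, roll, fingers
```

>>> {"op": "arm_command", "data": {"motion": [{"x": 0, "y": -0.0273, "z": 0.0256, "roll": 0, "fingers": 1}, {"x": 0, "y": -0.0273, "z": 0.0256, "roll": 0, "fingers": 1}, {"x": 0, "y": -0.0273, "z": 0.0256, "roll": 0, "fingers": 1}, {"x": 0, "y": -0.0273, "z": 0.0256, "roll": 0, "fingers": 1}, {"x": 0, "y": -0.0273, "z": 0.0256, "roll": 0, "fingers": 1}, {"x": 0, "y": -0.0273, "z": 0.0256, "roll": 0, "fingers": 1}, {"x": 0, "y": -0.0273, "z": 0.0256, "roll": 0, "fingers": 1}, {"x": 0, "y": -0.0273, "z": 0.0256, "roll": 0, "fingers": 1}, {"x": 0, "y": -0.0273, "z": 0.0256, "roll": 0, "fingers": 1}, {"x": 0, "y": -0.0273, "z": 0.0256, "roll": 0, "fingers": 1}, {"x": 0, "y": -0.0273, "z": 0.0256, "roll": 0, "fingers": 1}, {"x": 0, "y": -0.0273, "z": 0.0256, "roll": 0, "fingers": 1}, {"x": 0, "y": -0.0273, "z": 0.0256, "roll": 0, "fingers": 1}, {"x": 0, "y": -0.0273, "z": 0.0256, "roll": 0, "fingers": 1}, {"x": 0, "y": -0.0273, "z": 0.0256, "roll": 0, "fingers": 1}, {"x": 0, "y": -0.0273, "z": 0.0256, "roll": 0, "fingers": 1}, {"x": 0, "y": -0.0273, "z": 0.0256, "roll": 0, "fingers": 1}, {"x": 0, "y": -0.0273, "z": 0.0256, "roll": 0, "fingers": 1}, {"x": 0, "y": -0.0273, "z": 0.0256, "roll": 0, "fingers": 1}, {"x": 0, "y": -0.0273, "z": 0.0256, "roll": 0, "fingers": 1}]}}

```text
clock: 1.82
eef_pos: [0.4551, -0.2787, 0.2265]
tool_rot: [0.144, 0.693, -0.144, 0.692]
ft_force: [0.6, 1.0, -0.2]
grip_width: 0.0858
```

```bash
cat >> h.py <<'E'
from scipy.spatial.transform import Rotation as Ro
def st(tx=None,ty=None):
    o=get_obs(); R=Ro.from_quat(o['tool_rot']).as_matrix(); p=o['eef_pos']
    print('t',round(o['clock'],2),'p',p.round(4),'j',o['joint_pos'].round(3),'F',o['ft_force'].round(1),'T',o['ft_torque'].round(2),'w',round(o['grip_width'],4))
    print('x',R[:,0].round(3),'y az',np.degrees(np.arctan2(R[1,1],R[0,1])).round(2))
    if tx is not None: print('tool shift to target',(R.T@np.array([tx-p[0],ty-p[1],0])).round(4))
    return o
E
python3 -c "
from h import *
st(.4475,-.2525)"
```

```text
t 1.82 p [ 0.4551 -0.2787  0.2265] j [-5.490e-01  3.100e-01  8.600e-02  1.348e+00 -1.000e-03 -1.390e-01] F [ 0.6  1.  -0.2] T [ 0.08 -0.04  0.01] w 0.0858
x [-0.001 -0.001 -1.   ] y az 66.51
tool shift to target [-0.      0.021  -0.0174]
```

>>> {"op": "arm_command", "data": {"motion": [{"x": 0, "y": 0.021, "z": -0.0174, "roll": 0, "fingers": 1}, {"x": 0, "y": 0, "z": 0, "roll": -0.117, "fingers": 1}, {"x": 0, "y": 0, "z": 0, "roll": -0.117, "fingers": 1}, {"x": 0, "y": 0, "z": 0, "roll": -0.117, "fingers": 1}, {"x": 0, "y": 0, "z": 0, "roll": 0, "fingers": 1}]}}

```text
clock: 2.23
eef_pos: [0.4476, -0.2624, 0.2136]
tool_rot: [0.023, 0.713, -0.019, 0.7]
ft_force: [-0.4, 0.4, -0.4]
grip_width: 0.0855
```

```bash
python3 -c "
from h import *
snap('wrist','w1')
st(.4475,-.2525)"
```

```text
t 2.28 p [ 0.4475 -0.2622  0.2136] j [-0.528  0.301  0.04   1.329 -0.003 -0.465] F [0.3 0.4 1.1] T [0.03 0.02 0.  ] w 0.0852
x [-0.019  0.007 -1.   ] y az 86.4
tool shift to target [ 0.0001  0.0097 -0.0006]
```

View pics/w1.png

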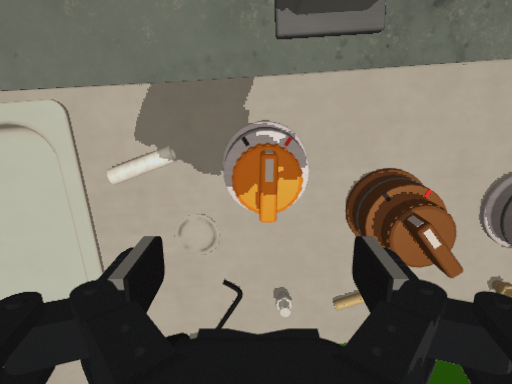

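The wrist view shows the orange bar running vertically at (268,185) with the stripe end up, the black mark at (247,141) and the red mark at (289,141). Zooming in for a fix.

```bash
python3 - <<'E'
from h import *
w=load('w1'); a=cv2.resize(w['frame'][115:230,218:318],None,fx=5,fy=5,interpolation=cv2.INTER_CUBIC)
cv2.imwrite('pics/wa.png',a[:,:,::-1])
E
```

```text
(no output)
```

View pics/wa.png

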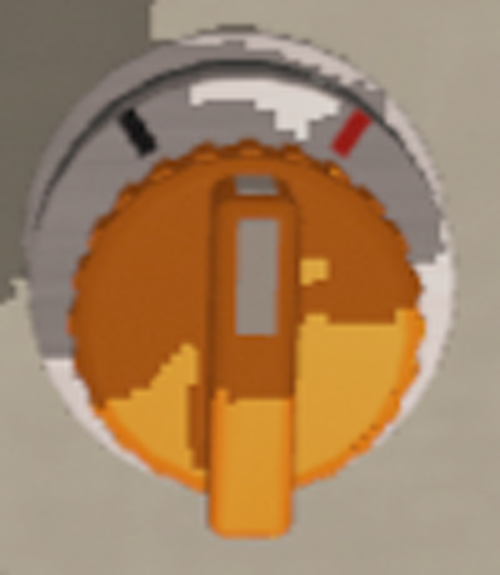

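```bash
python3 - <<'E'
from h import *
w=load('w1');t=load('top0');s=load('scene0')
W=lambda a,b:((a+.5)/5-.5+218,(b+.5)/5-.5+115)
f=lambda a,b,u0,v0:((a+.5)/8-.5+u0,(b+.5)/8-.5+v0)
T=lambda a,b:f(a,b,275,180); S=lambda a,b:f(a,b,282,150)
rs=[ray(w,*W(257,276)),ray(t,*T(317,295)),ray(s,*S(275,95))]
print('stripe w+t',tri(rs[:2]),'all',tri(rs),'w+s',tri([rs[0],rs[2]]))
far=tri([ray(w,*W(251,537)),ray(t,*T(322,137))]);print('far end',far)
n=tri([ray(w,*W(255,197)),ray(t,*T(318,336))]);print('near',n)
for z in (.118,):
    a=onz(w,*W(251,537),z);b=onz(w,*W(255,197),z);print(a,b,(a+b)/2,np.linalg.norm(a-b),np.degrees(np.arctan2(*(b-a)[[1,0]])))
for z in (.058,): 
    c=(a+b)/2
    for nm,p in(('black',W(137,131)),('red',W(351,132))):
        q=onz(w,*p,z);d=q-c;print(nm,q,np.linalg.norm(d[:2]),np.degrees(np.arctan2(d[1],d[0])))
E
```

```text
stripe w+t [ 0.43090348 -0.25196523  0.11815909] all [ 0.43049484 -0.25191655  0.12013613] w+s [ 0.43035065 -0.25206082  0.12018681]
far end [ 0.4730975  -0.25500508  0.11883431]
near [ 0.41955336 -0.25184108  0.11648675]
[ 0.47349627 -0.25508036  0.118     ] [ 0.41867961 -0.25162583  0.118     ] [ 0.44608794 -0.25335309  0.118     ] 0.05492539936925133 176.39400464751444
black [ 0.41413532 -0.27134752  0.058     ] 0.03667109915429645 -150.6135499901303
red [ 0.41674874 -0.23119085  0.058     ] 0.036768926472629256 142.93333702353834
```

>>> {"op": "arm_command", "data": {"motion": [{"x": 0.01, "y": 0.009, "z": 0, "roll": 0, "fingers": 1}, {"x": 0.025, "y": 0, "z": 0, "roll": 0, "fingers": 1}, {"x": 0.03, "y": 0, "z": 0, "roll": 0, "fingers": 0.7}, {"x": 0.015, "y": 0, "z": 0, "roll": 0, "fingers": 0.7}, {"x": 0, "y": 0, "z": 0, "roll": 0, "fingers": 0.7}]}}

```text
clock: 2.7
eef_pos: [0.4485, -0.2529, 0.1335]
tool_rot: [0.029, 0.711, -0.027, 0.702]
ft_force: [-0.6, 0.8, -0.5]
grip_width: 0.0599
```

```bash
python3 -c "
from h import *
st(.446,-.2533)"
```

```text
t 2.7 p [ 0.4485 -0.2529  0.1335] j [-0.512  0.343 -0.118  1.122 -0.003 -0.433] F [-0.6  0.8 -0.5] T [ 0.04  0.03 -0.01] w 0.0599
x [-0.012  0.004 -1.   ] y az 85.49
tool shift to target [ 0.     -0.0006 -0.0025]
```

>>> {"op": "arm_command", "data": {"motion": [{"x": 0.02, "y": -0.0005, "z": -0.002, "roll": -0.016, "fingers": 0.6}, {"x": 0.018, "y": 0, "z": 0, "roll": 0, "fingers": 0.5}, {"x": 0, "y": 0, "z": 0, "roll": 0, "fingers": 0.5}]}}

```text
clock: 2.95
eef_pos: [0.4469, -0.2531, 0.0967]
tool_rot: [0.025, 0.71, -0.023, 0.703]
ft_force: [-0.3, 0.4, 0.0]
grip_width: 0.0428
```

```bash
python3 -c "
from h import *
snap('scene','s2');snap('wrist','w2')
st(.446,-.2533)
w=load('w2')['frame'];s=load('s2')['frame']
a=cv2.resize(s[130:230,260:360],(400,400),interpolation=cv2.INTER_CUBIC)
cv2.imwrite('pics/c2.png',np.hstack([a,cv2.resize(w,None,fx=.78,fy=.78)[:400][:, :400] if 0 else cv2.resize(w,(400,400))])[:,:,::-1])"
```

```text
t 3.05 p [ 0.4486 -0.2541  0.0993] j [-0.514  0.371 -0.174  1.031 -0.003 -0.446] F [-0.1  0.3  0.7] T [-0.03 -0.01  0.02] w 0.0426
x [-0.006  0.    -1.   ] y az 86.14
tool shift to target [ 0.      0.0006 -0.0026]
```

View pics/c2.png

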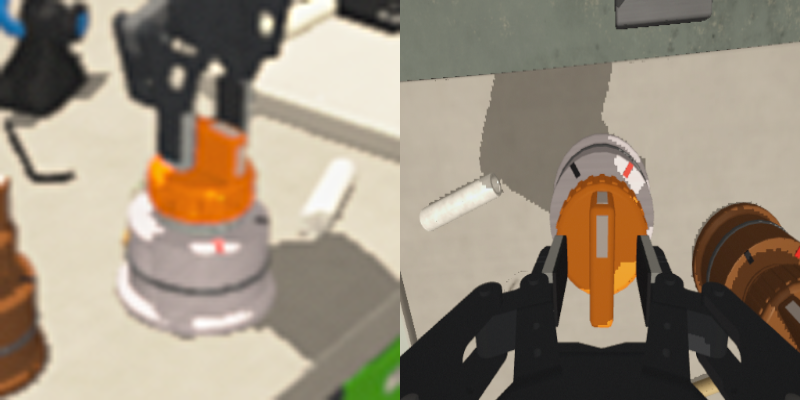

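The fingers straddle the bar. Now I'll lower a touch and close.

>>> {"op": "arm_command", "data": {"motion": [{"x": 0.004, "y": 0.0005, "z": -0.0015, "roll": 0, "fingers": 0.35}, {"x": 0, "y": 0, "z": 0, "roll": 0, "fingers": 0.1}, {"x": 0, "y": 0, "z": 0, "roll": 0, "fingers": 0}, {"x": 0, "y": 0, "z": 0, "roll": 0, "fingers": 0}, {"x": 0, "y": 0, "z": 0, "roll": 0, "fingers": 0}]}}

```text
clock: 3.47
eef_pos: [0.4493, -0.254, 0.1]
tool_rot: [0.024, 0.707, -0.025, 0.707]
ft_force: [-0.5, 1.5, -2.3]
grip_width: 0.0127
```

```bash
python3 -c "
from h import *
st(.446,-.2533)"
```

```text
t 3.47 p [ 0.4493 -0.254   0.1   ] j [-0.513  0.367 -0.178  1.025 -0.002 -0.444] F [-0.5  1.5 -2.3] T [ 0.01  0.04 -0.05] w 0.0127
x [-0.    -0.002 -1.   ] y az 86.04
tool shift to target [ 0.      0.0004 -0.0034]
```

Gripped, but slightly high and 3 mm off the axis, so I'll reopen, centre and regrip lower.

>>> {"op": "arm_command", "data": {"motion": [{"x": 0, "y": 0, "z": 0, "roll": 0, "fingers": 0.4}, {"x": 0.005, "y": 0.0004, "z": -0.003, "roll": 0, "fingers": 0.4}, {"x": 0, "y": 0, "z": 0, "roll": 0, "fingers": 0.4}]}}

```text
clock: 3.72
eef_pos: [0.4473, -0.2543, 0.096]
tool_rot: [0.023, 0.706, -0.026, 0.708]
ft_force: [0.1, -0.4, -0.4]
grip_width: 0.0342
```

```bash
python3 -c "
from h import *
st(.446,-.2533)"
```

```text
t 3.72 p [ 0.4473 -0.2543  0.096 ] j [-0.516  0.366 -0.192  1.009 -0.003 -0.446] F [ 0.1 -0.4 -0.4] T [-0.03 -0.01  0.05] w 0.0342
x [ 0.002 -0.004 -1.   ] y az 86.03
tool shift to target [-0.      0.0009 -0.0013]
```

Next: close, then turn back (anticlockwise is negative roll) by about 0.66 rad.

>>> {"op": "arm_command", "data": {"motion": [{"x": 0.002, "y": 0.0009, "z": -0.0012, "roll": 0, "fingers": 0}, {"x": 0, "y": 0, "z": 0, "roll": 0, "fingers": 0}, {"x": 0, "y": 0, "z": 0, "roll": 0, "fingers": 0}, {"x": 0, "y": 0, "z": 0, "roll": -0.05, "fingers": 0}, {"x": 0, "y": 0, "z": 0, "roll": -0.1, "fingers": 0}, {"x": 0, "y": 0, "z": 0, "roll": -0.1, "fingers": 0}]}}

```text
clock: 4.22
eef_pos: [0.446, -0.2538, 0.094]
tool_rot: [-0.068, 0.703, 0.065, 0.705]
ft_force: [-0.2, 0.8, -0.5]
grip_width: 0.0129
```

```bash
python3 -c "
from h import *
st(.446,-.2533)"
```

```text
t 4.22 p [ 0.446  -0.2538  0.094 ] j [-0.516  0.365 -0.199  1.001 -0.003 -0.704] F [-0.2  0.8 -0.5] T [-0.05 -0.03 -0.07] w 0.0129
x [ 0.003 -0.005 -1.   ] y az 100.78
tool shift to target [-0.      0.0005  0.0001]
```

>>> {"op": "arm_command", "data": {"motion": [{"x": 0, "y": 0, "z": 0, "roll": -0.11, "fingers": 0}, {"x": 0, "y": 0, "z": 0, "roll": -0.11, "fingers": 0}, {"x": 0, "y": 0, "z": 0, "roll": -0.11, "fingers": 0}, {"x": 0, "y": 0, "z": 0, "roll": -0.09, "fingers": 0}, {"x": 0, "y": 0, "z": 0, "roll": 0, "fingers": 0}]}}

```text
clock: 4.63
eef_pos: [0.4463, -0.2546, 0.0928]
tool_rot: [-0.222, 0.672, 0.217, 0.673]
ft_force: [-0.1, 0.1, -2.0]
grip_width: 0.0129
```

```bash
python3 -c "
from h import *
snap('wrist','w3');st(.446,-.2533)"
```

```text
t 4.68 p [ 0.4463 -0.2546  0.0927] j [-0.516  0.367 -0.2    0.998 -0.003 -1.144] F [ 0.3 -1.8 -3.8] T [-0.02 -0.18  0.02] w 0.0128
x [ 0.003 -0.006 -1.   ] y az 125.96
tool shift to target [-0.      0.0012  0.0005]
```

View pics/w3.png

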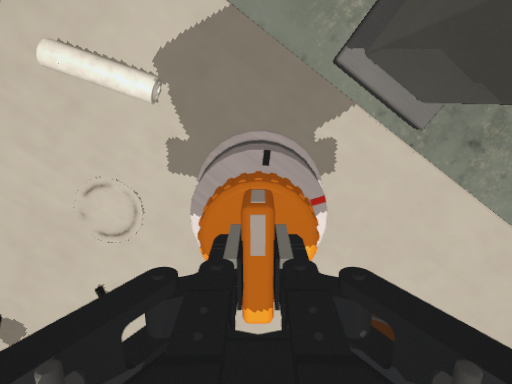

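The stripe end at (258,195) is slightly past the black mark at (266,158), so the cap is near −0.1. I'll open and let it drop.

>>> {"op": "arm_command", "data": {"motion": [{"x": 0, "y": 0, "z": 0, "roll": 0, "fingers": 0.4}, {"x": 0, "y": 0, "z": 0, "roll": 0, "fingers": 0.4}, {"x": 0, "y": 0, "z": 0, "roll": 0, "fingers": 0.4}, {"x": 0, "y": 0, "z": 0, "roll": 0, "fingers": 0.4}]}}

```text
clock: 5.02
eef_pos: [0.4466, -0.2549, 0.0932]
tool_rot: [-0.219, 0.673, 0.214, 0.674]
ft_force: [0.7, 0.1, 0.3]
grip_width: 0.0339
```

```bash
python3 -c "
from h import *
snap('wrist','w4');snap('scene','s4');st(.446,-.2533)
w=load('w4')['frame'];s=load('s4')['frame']
a=cv2.resize(s[130:230,260:360],(400,400),interpolation=cv2.INTER_CUBIC)
cv2.imwrite('pics/c4.png',np.hstack([a,cv2.resize(w[100:340,140:380],(400,400))])[:,:,::-1])"
```

```text
t 5.12 p [ 0.4466 -0.2549  0.0932] j [-0.516  0.367 -0.199  0.999 -0.004 -1.138] F [-0.2  0.2  0.2] T [0.01 0.01 0.  ] w 0.0344
x [ 0.004 -0.006 -1.   ] y az 125.63
tool shift to target [-0.      0.0016  0.0004]
```

View pics/c4.png

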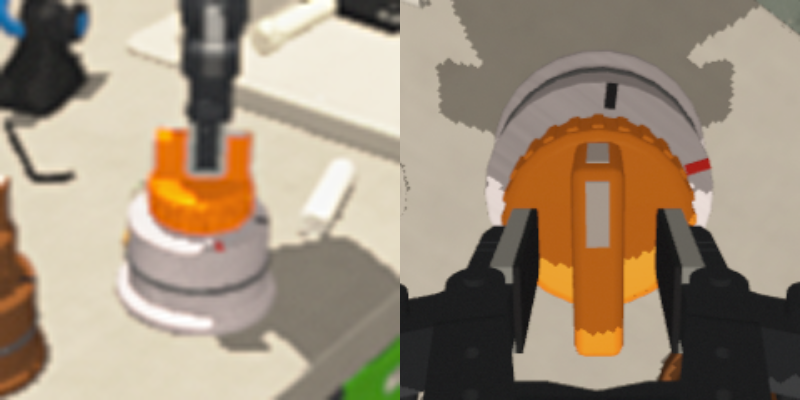

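The grey neck below the cap is now hidden, and the cap's lower edge in the scene view fell by about 3 px, which is about 8 mm: it has dropped. I'll lower 8 mm, regrip and turn forward.

>>> {"op": "arm_command", "data": {"motion": [{"x": 0.0075, "y": 0.0015, "z": 0.0004, "roll": 0, "fingers": 0.4}, {"x": 0, "y": 0, "z": 0, "roll": 0, "fingers": 0.3}, {"x": 0, "y": 0, "z": 0, "roll": 0, "fingers": 0}, {"x": 0, "y": 0, "z": 0, "roll": 0, "fingers": 0}, {"x": 0, "y": 0, "z": 0, "roll": 0, "fingers": 0}, {"x": 0, "y": 0, "z": 0, "roll": 0.05, "fingers": 0}, {"x": 0, "y": 0, "z": 0, "roll": 0.1, "fingers": 0}, {"x": 0, "y": 0, "z": 0, "roll": 0.1, "fingers": 0}, {"x": 0, "y": 0, "z": 0, "roll": 0.1, "fingers": 0}]}}

```text
clock: 5.87
eef_pos: [0.4465, -0.2536, 0.0855]
tool_rot: [-0.093, 0.7, 0.088, 0.703]
ft_force: [0.5, -1.6, 0.4]
grip_width: 0.0131
```

```bash
python3 -c "
from h import *
st(.446,-.2533)"
```

```text
t 5.87 p [ 0.4465 -0.2536  0.0855] j [-0.514  0.373 -0.212  0.978 -0.004 -0.772] F [ 0.5 -1.6  0.4] T [ 0.05 -0.01  0.06] w 0.0131
x [ 0.005 -0.007 -1.   ] y az 104.73
tool shift to target [-0.      0.0004 -0.0004]
```

Remaining: about 51° (0.89 rad).

>>> {"op": "arm_command", "data": {"motion": [{"x": 0, "y": 0, "z": 0, "roll": 0.1, "fingers": 0}, {"x": 0, "y": 0, "z": 0, "roll": 0.1, "fingers": 0}, {"x": 0, "y": 0, "z": 0, "roll": 0.1, "fingers": 0}, {"x": 0, "y": 0, "z": 0, "roll": 0.1, "fingers": 0}, {"x": 0, "y": 0, "z": 0, "roll": 0.1, "fingers": 0}, {"x": 0, "y": 0, "z": 0, "roll": 0.1, "fingers": 0}, {"x": 0, "y": 0, "z": 0, "roll": 0.1, "fingers": 0}]}}

```text
clock: 6.45
eef_pos: [0.4467, -0.2528, 0.0855]
tool_rot: [0.166, 0.685, -0.169, 0.689]
ft_force: [1.1, -0.7, 0.9]
grip_width: 0.0132
```

```bash
python3 -c "
from h import *
snap('wrist','w5');st(.446,-.2533)"
```

```text
t 6.5 p [ 0.4467 -0.2528  0.0855] j [-0.514  0.373 -0.212  0.979 -0.001 -0.032] F [ 1.1 -0.8 -0.3] T [ 0.01 -0.01 -0.05] w 0.013
x [ 0.005 -0.004 -1.   ] y az 62.39
tool shift to target [-0.     -0.0008 -0.0004]
```

View pics/w5.png

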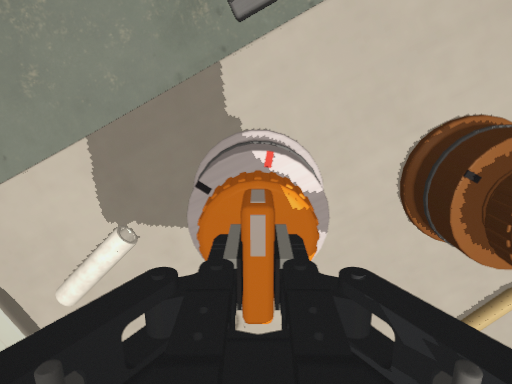

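The bar has turned with the hand, and the stripe end at (258,195) is about 9° short of the red mark at (268,160). Pressing on to the stop.

>>> {"op": "arm_command", "data": {"motion": [{"x": 0, "y": 0, "z": 0, "roll": 0.08, "fingers": 0}, {"x": 0, "y": 0, "z": 0, "roll": 0.08, "fingers": 0}, {"x": 0, "y": 0, "z": 0, "roll": 0.04, "fingers": 0}, {"x": 0, "y": 0, "z": 0, "roll": 0.04, "fingers": 0}, {"x": 0, "y": 0, "z": 0, "roll": 0.04, "fingers": 0}]}}

```text
clock: 6.92
eef_pos: [0.4469, -0.2526, 0.0856]
tool_rot: [0.26, 0.655, -0.262, 0.66]
ft_force: [-0.9, -1.6, 1.0]
grip_width: 0.0129
```

```bash
python3 -c "
from h import *
snap('wrist','w6');st(.446,-.2533)"
```

```text
t 6.97 p [ 0.4469 -0.2526  0.0856] j [-0.513  0.373 -0.212  0.979 -0.002  0.243] F [-0.1 -1.8  0.5] T [-0.31  0.1   1.69] w 0.0129
x [ 0.005 -0.005 -1.   ] y az 46.67
tool shift to target [-0.     -0.0011 -0.0002]
```

View pics/w6.png

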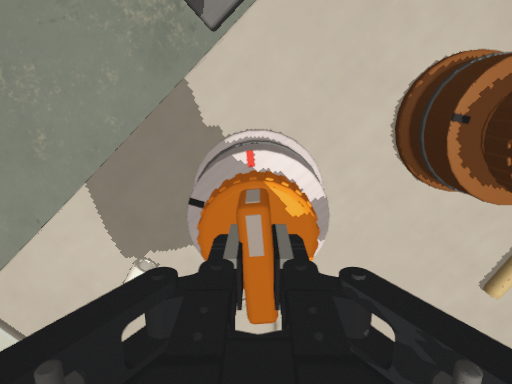

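At the stop: wrist torque is 1.7 N m and the bar, now in line with the red mark, is slipping in the pads. Release and rise.

>>> {"op": "arm_command", "data": {"motion": [{"x": 0, "y": 0, "z": 0, "roll": 0, "fingers": 0.5}, {"x": 0, "y": 0, "z": 0, "roll": 0, "fingers": 0.6}, {"x": 0, "y": 0, "z": 0, "roll": 0, "fingers": 0.6}, {"x": 0, "y": 0, "z": 0, "roll": 0, "fingers": 0.6}, {"x": -0.02, "y": 0, "z": 0, "roll": 0, "fingers": 0.6}, {"x": -0.03, "y": 0, "z": 0, "roll": 0, "fingers": 0.6}, {"x": -0.03, "y": 0, "z": 0, "roll": 0, "fingers": 0.6}, {"x": -0.03, "y": 0, "z": 0, "roll": 0, "fingers": 0.6}, {"x": -0.03, "y": 0, "z": 0, "roll": 0, "fingers": 0.6}, {"x": 0, "y": 0, "z": 0, "roll": 0, "fingers": 0.6}]}}

```text
clock: 7.8
eef_pos: [0.4424, -0.2495, 0.2272]
tool_rot: [0.26, 0.66, -0.259, 0.655]
ft_force: [1.4, -0.6, 0.3]
grip_width: 0.0511
```

```bash
python3 -c "
from h import *
snap('wrist','w7');snap('scene','s7');snap('top','t7');st(.446,-.2533)
w=load('w7')['frame'];s=load('s7')['frame'];t=load('t7')['frame'];
R=lambda a:cv2.resize(a,(260,260),interpolation=cv2.INTER_CUBIC)
cv2.imwrite('pics/c7.png',np.hstack([R(s[145:225,270:350]),R(w[90:270,170:350]),R(t[150:230,140:220])])[:,:,::-1])
cv2.imwrite('pics/c7w.png',cv2.resize(w[100:230,200:330],(520,520),interpolation=cv2.INTER_CUBIC)[:,:,::-1])"
```

```text
t 7.95 p [ 0.4395 -0.248   0.2209] j [-0.514  0.269  0.015  1.334  0.     0.239] F [ 0.2 -0.1 -0.9] T [-0.01 -0.01 -0.  ] w 0.0512
x [-0.015  0.009 -1.   ] y az 46.87
tool shift to target [-0.0001  0.0005  0.0084]
```

View pics/c7.png

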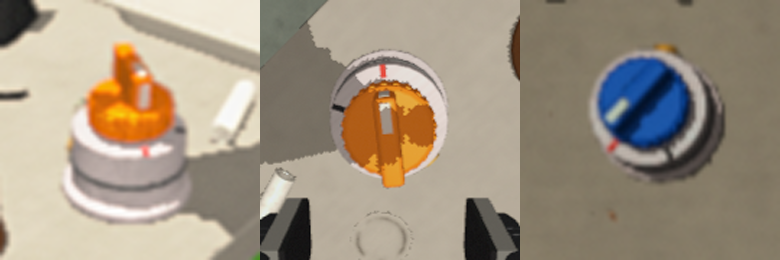

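View pics/c7w.png

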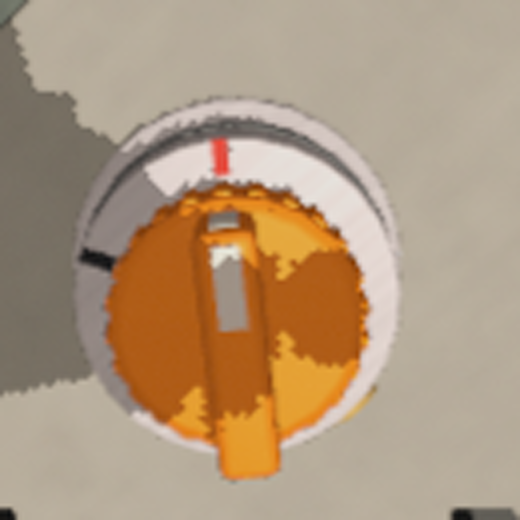

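```bash
python3 - <<'E'
from h import *
w=load('w7');W=lambda a,b:((a+.5)/4-.5+200,(b+.5)/4-.5+100)
for z in (.110,.118):
    a=onz(w,*W(250,478),z);b=onz(w,*W(226,237),z);print(z,(a+b)/2,np.linalg.norm(a-b),np.degrees(np.arctan2(*(b-a)[[1,0]])))
c=np.array([.446,-.2533,.058])
for n,p in(('red',(221,157)),('blk',(97,260))):
    d=onz(w,*W(*p),.058)-c;print(n,np.degrees(np.arctan2(d[1],d[0])))
# predicted cap rim height from axis: centre of bar top in scene
s=load('s7');a=cv2.resize(s['frame'][145:225,270:350],(640,640),interpolation=cv2.INTER_CUBIC);cv2.imwrite('pics/s7z.png',a[:,:,::-1])
for z in(.110,.118):print(z,[(np.array(proj(s,[.446+r*np.cos(np.radians(143)),-.2533+r*np.sin(np.radians(143)),z]))-[270,145])*8 for r in(-.028,.028)])
E
```

```text
0.11 [ 0.44712261 -0.25296111  0.11      ] 0.053606832837510894 142.36607536378327
0.118 [ 0.44545636 -0.251422    0.118     ] 0.0519554324509361 142.36607536378327
red 141.79089710923316
blk -150.71351262203672
0.11 [array([294.66035494, 101.64528727]), array([352.41868302, 190.87336917])]
0.118 [array([295.80483435,  77.26986842]), array([353.91308551, 165.61936442])]
```

View pics/s7z.png

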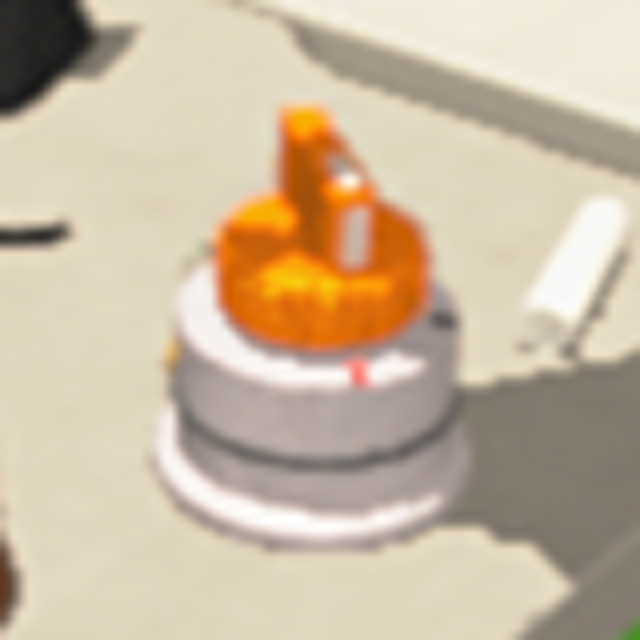

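The bar is at 142.4° and the red mark at 141.8–142.9°. The bar top in the scene view, at (305,108) and (355,190), matches a height of 0.110 m, so the cap is down. The hand is clear.

```bash
python3 -c "
from workcell import job_done
print(job_done())"
```

```text
the job is handed in; nothing more can be done
None
```

The orange cap is down and turned home to its stop, and I handed the job in at about 8 s of the 32 s allowed. The hand-in reports no verdict, so these results rest on my own measurements.

**What I did:** I turned the cap back from about 0.57 to about −0.1 rad and opened the fingers so it dropped. I then regripped 8 mm lower and turned it forward until the wrist torque reached 1.7 N m and the bar began to slip in the pads. Then I let go and raised the hand.

**Last checks:**
- **Turned home:** the bar direction is 142.4°, against 141.8–142.9° for the red mark, so it is within about 1° of home.
- **Dropped:** the bar top fits a height of 0.110 m in the scene view, against 0.118 m before. This is consistent with the full 8 mm drop.
- **Blue cap:** not touched; in the top view its stripe still points at its red mark.
- **Robot clear:** the tool ended at a height of about 0.22 m with no contact force.

**What went wrong or disagreed:**
- The first move call was refused because every row needs all five values.
- The first grip was about 5 mm high and 3 mm off the axis, so I reopened and regripped.
- The bar measured 52–55 mm long in the pictures instead of 56 mm, and the angle between the marks came out at 66.5–67.5° instead of 65.9°. Both are within the camera error.

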